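# Free a tube rack from its left-hand clamp

## Robot

A 6-joint arm with a two-finger parallel gripper is mounted at the origin on the work surface. World frame = base frame: x ahead of the robot, y to its left, z up, the work surface at z = 0. Lengths are in m, angles in rad, forces in N, time in s.
With the tool pointing down it reaches from about 0.35 to 0.975 m from the base axis. Payload 7.1 kg.
Tool frame: the origin (TCP) lies midway between the tips of the shut fingers; the grasp point (between the pads) lies 19 mm behind it; z points along the fingers, x is the direction in which the jaws open and shut, and the axes are right-handed (so a half turn about z gives the same grasp; the last joint's range is limited). The gripper opens to 88 mm and grips with 3 to 60 N. Pads are 20 mm wide; open, the fingers measure 115 mm over their backs; the gripper's body (75 mm by 178 mm) begins 61 mm behind the grasp point.
Start: joints at [1.206, 0.423, 1.63, -0, 1.089, -0.019], TCP at [0.212, 0.588, 0.223] pointing down, gripper open.
Joint ranges: [-3, 3], [-0.9, 2.11], [0.09, 2.58], [-1.31, 4.45], [0.11, 2.69], [-2.54, 2.54]. Speed limits (rad/s): [2.39, 2.39, 3.01, 3.14, 3.14, 3.14].

## Interface

Orientations are given as a unit quaternion [w, x, y, z].
In Python, from station import move_pose, movel, movej, command_gripper, wait, inverse_kinematics, read_camera, camera_info, MotionError, job_done, get_time, get_joint_pos, get_qvel, get_effort, get_tcp_pos, get_ee_rot, get_ft_force, get_ft_torque, get_grip_width gives the robot as it stands. Calls block until the motion is done:
- move_pose(position, orientation): joint-space move of the TCP to a pose.
- movel(position, frame=None, v=0.15, until_force=None): straight line of the TCP; frame=None keeps the orientation; v is the mean speed in m/s. With until_force (N) it stops when the force on the tool has changed by that much, and returns True; else False.
- movej(angles): joint-space move.
- command_gripper(opening): opening from 0.0 (shut) to 1.0 (fully open); the grip force is fixed at half the most; returns when the fingers have stopped.
- wait(seconds).
- inverse_kinematics(position, orientation): joint angles nearest the present ones, or None.
- read_camera(name): name is "scene" or "top" or "wrist"; returns the picture (480x640x3 uint8, red, green, blue); there is no depth.
- camera_info(name): a dict with "intrinsics" (3x3 intrinsics, pixels), "T" (4x4, takes a point from camera to world coordinates); the wrist camera has in their place "tool_from_camera" (4x4, takes a point from camera to tool coordinates, whose origin is the TCP and whose axes are the tool frame's). Camera axes: x right, y up, looking along -z (the intrinsics and any distortion apply to the point x, -y, -z); pixel columns grow to the right and rows downward; lengths in m; the calibration is good to about 2 mm. A picture is of the moment at which its call begins: read the wrist's pose just before it. camera_info takes no time and is no camera call.
A pose or a line that the arm cannot do raises MotionError and nothing moves.
- job_done(): hands the job in, once; it reports no verdict.
Readings, each from a call of its own:
- get_time(): time.
- get_joint_pos(): joint angles.
- get_qvel(): joint speeds.
- get_effort(): joint torques, N m.
- get_tcp_pos(): TCP position.
- get_ee_rot(): TCP orientation.
- get_ft_force(): force on the tool from outside, world axes, zero at the start.
- get_ft_torque(): the same for the moment, N m.
- get_grip_width(): opening from 0.0 (shut) to 1.0 (fully open).
Only numpy, scipy, OpenCV 4.12 (cv2) and the standard library are available. Lean on these libraries where they do the work, as an engineer would, in place of code of your own. Each camera call takes 0.05 s, during which the arm holds its last target. There are 200 camera calls.

## Task

Unlock the tube rack on the analyser deck: its clamp lever has a left-hand thread, so loosen it by turning it clockwise (seen from above), feeling that it gives, until it comes up against its end stop, without ever forcing it. Then slide the rack along the deck, straight out from under the clamp, until its forked foot is at least a finger's breadth clear of the clamp, without wrenching it against the clamp; leave it standing on the deck, and leave the lever loosened and the other things alone.

Things in the scene. Friction and masses are not known exactly. Their poses are not given: they have to be found in the camera images.
- clamp: Fixed clamp: a 12 mm steel stud upright on the deck, carrying a lever on a left-hand thread. Origin: on the stud's axis at deck level; its x axis points level from the stud towards the tube rack, the way the rack slides out; z up. The lever has a round steel flange 44 mm across just over the rack's fork, a black hub, and an arm 18 mm wide reaching 60 mm out, away from the rack.
- hub_top (a point): Centre of the top of the lever's hub, on the clamp's axis. Clockwise from above loosens the lever and lifts it 2.6 mm per rad; anticlockwise tightens, is stiffer, to a dead stop. It starts at an unknown point: 1.5 to 2.8 rad of clockwise turning remain to the end stop; it stays where it is let go. Turning takes 2 to 8 N at the pin; at a stop the push rises 1 to 3 N per mm. Over 18 N is forcing.
- pointer (a point): Tip of the small steel torque pointer on top of the stud, 25 mm from the clamp's axis, 62 mm above the deck. It rests along the clamp's +x. The stud twists, like a stiff spring, under the torque on the lever: about 0.15 mm at the tip per N of push at the pin, clockwise when loosening; it springs back when the lever is let go. Over 2.7 mm to either side means forcing.
- pin (a point): Centre (half-way up) of the upright steel pin at the end of the lever's arm, its handle: 14 mm in diameter, 50 mm tall, 60 mm from the clamp's axis, standing on the arm (arm top 25 mm below this point). The point is 70 to 80 mm above the deck; it orbits and rises with the lever.
- rack: Loose tube rack, 0.3 to 0.55 kg, standing on the deck, its fork under the clamp's flange. Origin: underside, middle of the block, at first 115 mm from the clamp's axis. Grey block 36 (x) x 112 (y) x 60 mm high, with four capped tubes along y (at y = +-30 and +-47 mm, tops at 86 mm) and a grip post between them. It slides out along its +x. Sliding it takes 2 to 8 N.
- fork_end (a point): End of the rack's flat metal forked foot, 145 mm from the rack's origin along its -x, 4 mm up. The foot is 8 mm thick, 46 mm wide; its 18 mm slot straddles the stud, and upturned lips 6.3 mm high on the two prong ends hook behind the flange until the lever is loosened. It is clear of the flange after 51 mm of sliding, a finger's breadth clear after 65 mm.
- rack_grip (a point): Middle of the rack's grip post, 86 mm above the rack's underside: an upright grey post 14 mm (rack x) by 22 mm (rack y), from 60 to 107 mm high. Axes as the rack's.
- bottle: Bystander: white bottle 52 mm across, 105 mm tall; origin under its centre.
- jar: Bystander: clear jar with white lid, 60 mm across, 60 mm tall; origin under its centre.
- tipbox: Bystander: open grey divided box 90 x 70 x 45 mm; origin under its centre.
Mind the look-alikes: they are no part of the job. Of the things that look like the rack, the middle-sized one is meant.

How it is judged:
By the outcome, as a careful person would: the job done as asked, in the order asked, and still so for the second after the job is handed in, with the robot touching nothing.
It also fails if it takes over 72 s, if anything falls off the work surface, if the arm or the gripper's body presses on something with over 40 N, if the wrist force passes 120 N, or if a joint passes its speed limit or range.

## Working session

There is one attempt and no reset: what is moved stays moved. The work goes in short steps, each a Python script; the robot and the scene stay as the last script left them, time stands still between calls to the robot, and variables do not carry over. Pictures are saved under pics/ and viewed, about 8 in all and at most 12, crops included, and the job is handed in when it is done.

```bash
mkdir -p pics
python3 - <<'E'
from station import *
import cv2,numpy as np
for n in("scene","top"):
    cv2.imwrite(f"pics/{n}0.png",read_camera(n)[:,:,::-1]); i=camera_info(n); print(n,{k:np.round(v,4).tolist() if not isinstance(v,str) else v for k,v in i.items()})
i=camera_info("wrist");print(i); print(get_time(),get_ee_rot(),get_ft_force())
E
```

```text
scene {'intrinsics': [[580.2061, 0.0, 318.1715], [0.0, 580.2061, 243.6985], [0.0, 0.0, 1.0]], 'T': [[-0.3069, -0.6153, 0.7261, 1.3844], [0.9516, -0.2109, 0.2235, 0.2304], [0.0156, 0.7596, 0.6502, 0.8546], [0.0, 0.0, 0.0, 1.0]]}
top {'intrinsics': [[489.3584, 0.0, 315.9429], [0.0, 489.3584, 234.0895], [0.0, 0.0, 1.0]], 'T': [[0.0095, 0.9898, -0.1425, 0.3469], [-0.9999, 0.0108, 0.0088, -0.0271], [0.0103, 0.1424, 0.9898, 1.212], [0.0, 0.0, 0.0, 1.0]]}
{'intrinsics': array([[384.98707862,   0.        , 318.31076767],
       [  0.        , 384.98707862, 237.02081655],
       [  0.        ,   0.        ,   1.        ]]), 'tool_from_camera': array([[ 9.99999949e-01,  8.83940596e-05, -3.06046560e-04,
        -1.85527434e-04],
       [ 1.06001545e-05, -9.69431807e-01, -2.45360899e-01,
        -6.63868800e-02],
       [-3.18379715e-04,  2.45360883e-01, -9.69431759e-01,
        -1.61015496e-01],
       [ 0.00000000e+00,  0.00000000e+00,  0.00000000e+00,
         1.00000000e+00]])}
0.1 [ 3.83260162e-04  8.18206387e-01  5.74924208e-01 -5.62946771e-04] [ 0.20067298 -0.74670536 -0.27937815]
```

View pics/scene0.png

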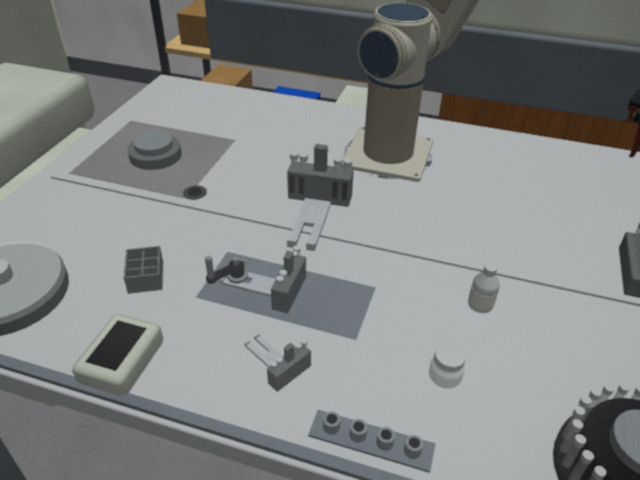

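View pics/top0.png

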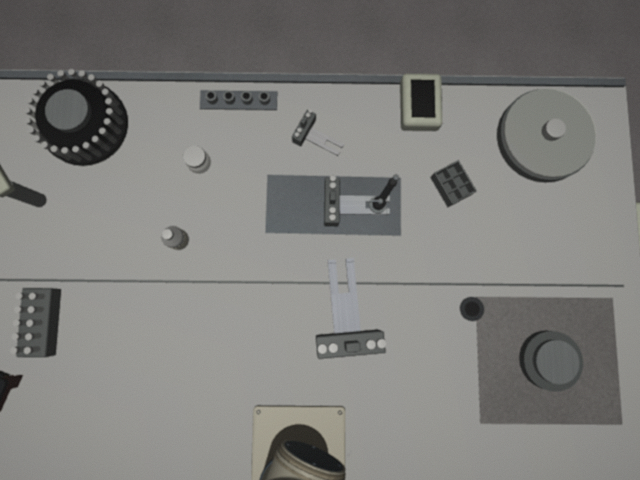

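```bash
cat > h.py <<'E'
from station import *
import cv2,numpy as np
from scipy.spatial.transform import Rotation as Ro
def cam(n):
    i=camera_info(n)
    if n!="wrist": return np.array(i["intrinsics"]),np.array(i["T"])
    T=np.eye(4); q=get_ee_rot(); T[:3,:3]=Ro.from_quat([*q[1:],q[0]]).as_matrix(); T[:3,3]=get_tcp_pos()
    return np.array(i["intrinsics"]),T@i["tool_from_camera"]
def ray(K,T,u,v):
    d=np.array([(u-K[0,2])/K[0,0],-(v-K[1,2])/K[1,1],-1]); return T[:3,3],T[:3,:3]@d
def onz(K,T,u,v,z):
    o,d=ray(K,T,u,v); return o+d*(z-o[2])/d[2]
def proj(K,T,p):
    c=T[:3,:3].T@(np.array(p)-T[:3,3]); return K[0,2]-K[0,0]*c[0]/c[2],K[1,2]+K[1,1]*c[1]/c[2]
def tri(a,b): # two (K,T,u,v)
    (o,d),(p,e)=ray(*a),ray(*b); s=np.linalg.lstsq(np.c_[d,-e],p-o,rcond=None)[0]
    return (o+s[0]*d+p+s[1]*e)/2,np.linalg.norm(o+s[0]*d-p-s[1]*e)
def down(yaw): # tool x at angle yaw in world, tool z down
    c,s=np.cos(yaw),np.sin(yaw)
    q=Ro.from_matrix(np.array([[c,s,0],[s,-c,0],[0,0,-1.]])).as_quat(); return [q[3],*q[:3]]
E
python3 - <<'E'
from h import *
K,T=cam("top")
for n,u,v,z in(("hub",378,203,.055),("pinTop",395,179,.1),("post",333,197,.107),("deckLL",266,233,0),("deckUR",401,177,0),("deckLR",401,235,0),("deckUL",268,175,0)): print(n,np.round(onz(K,T,u,v,z),4))
h=onz(K,T,378,203,.055)
for yaw in(np.pi/2,-np.pi/2):
    for z in(.3,.25): print(yaw,z,inverse_kinematics([h[0]-.03,h[1]+.03,z],down(yaw)))
move_pose([h[0]-.04,h[1]+.04,.27],down(np.pi/2))
K,T=cam("wrist"); np.savez("w1.npz",K=K,T=T)
cv2.imwrite("pics/w1.png",read_camera("wrist")[:,:,::-1]); print(get_time(),get_tcp_pos(),get_joint_pos())
E
```

```text
hub [ 0.5909 -0.1865  0.055 ]
pinTop [ 0.6391 -0.2206  0.1   ]
post [ 0.5929 -0.0755  0.107 ]
deckLL [0.5228 0.087  0.    ]
deckUR [ 0.6708 -0.2534  0.    ]
deckLR [ 0.5214 -0.2511  0.    ]
deckUL [0.6719 0.0855 0.    ]
1.5707963267948966 0.3 [-2.92506084e-01  2.80675799e-01  1.65122576e+00 -4.44089210e-16
  1.20969110e+00 -1.86330241e+00]
1.5707963267948966 0.25 [-2.92506084e-01  3.30315783e-01  1.70223197e+00 -4.44089210e-16
  1.10904490e+00 -1.86330241e+00]
-1.5707963267948966 0.3 [-2.92506084e-01  2.80675799e-01  1.65122576e+00 -4.44089210e-16
  1.20969110e+00  1.27829024e+00]
-1.5707963267948966 0.25 [-2.92506084e-01  3.30315783e-01  1.70223197e+00 -4.44089210e-16
  1.10904490e+00  1.27829024e+00]
3.0 [ 0.55109027 -0.14586732  0.26993701] [-2.79679608e-01  2.90601246e-01  1.70951880e+00  9.84748332e-05
  1.14158544e+00 -1.85142583e+00]
```

View pics/w1.png

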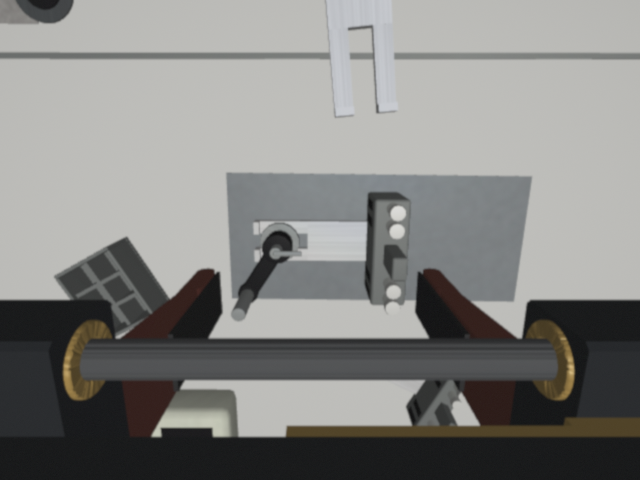

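Run:
```python
import cv2
a=cv2.imread("pics/w1.png")[180:330,220:420]; cv2.imwrite("pics/w1c.png",cv2.resize(a,None,fx=4,fy=4,interpolation=cv2.INTER_CUBIC))
```

```text
(no output)
```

View pics/w1c.png

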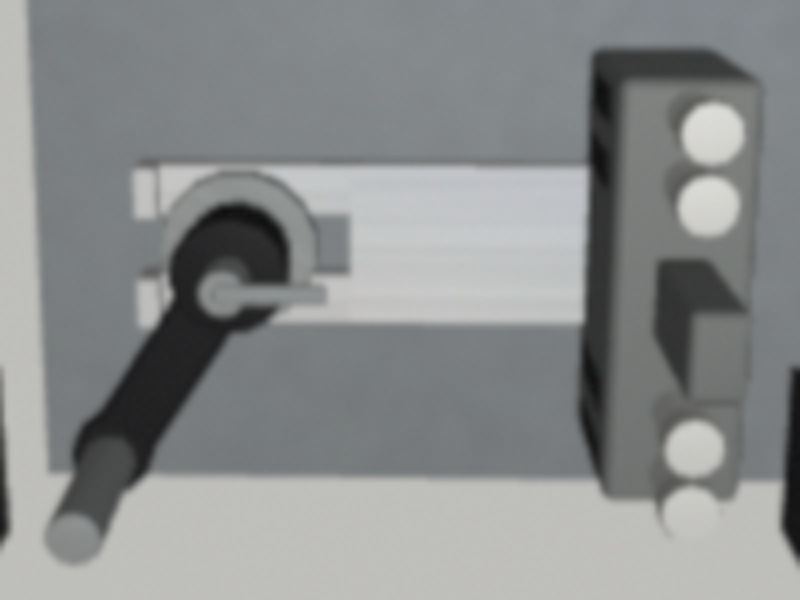

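Run:
```python
from h import *
d=np.load("w1.npz");K,T=d["K"],d["T"]
P={}
for n,u,v,z in(("stud",220,294,.062),("tip",325,295,.062),("pinTop",74,540,.100),("post",720,357,.107),("t1",713,133,.086),("t2",708,206,.086),("t3",694,450,.086),("t4",691,512,.086),("prongU",135,168,.014),("prongD",140,327,.014),("blockUR",758,82,.06),("blockUL",622,80,.06),("foot_atblockU",585,163,.008),("footD",583,323,.008)):
    P[n]=onz(K,T,220+u/4,180+v/4,z); print(n,np.round(P[n],4))
a=P["tip"]-P["stud"];print("ptr",np.linalg.norm(a),np.degrees(np.arctan2(a[1],a[0])))
for z in (.095,.1,.105):
    b=onz(K,T,220+18.5,180+135,z)-P["stud"];print(z,np.linalg.norm(b[:2]),np.degrees(np.arctan2(b[1],b[0])))
t=P["t1"]-P["t4"];print("tubes",np.linalg.norm(t),np.degrees(np.arctan2(t[1],t[0])), (P["t1"]+P["t2"]+P["t3"]+P["t4"])/4)
```

```text
stud [ 0.5951 -0.1893  0.062 ]
tip [ 0.5953 -0.163   0.062 ]
pinTop [ 0.6437 -0.2206  0.1   ]
post [ 0.5961 -0.0735  0.107 ]
t1 [ 0.5496 -0.0733  0.086 ]
t2 [ 0.5667 -0.0735  0.086 ]
t3 [ 0.6268 -0.0738  0.086 ]
t4 [ 0.6429 -0.0738  0.086 ]
prongU [ 0.5731 -0.2174  0.014 ]
prongD [ 0.6192 -0.2179  0.014 ]
blockUR [ 0.5419 -0.0575  0.06  ]
blockUL [ 0.5415 -0.0905  0.06  ]
foot_atblockU [ 0.5729 -0.0922  0.008 ]
footD [ 0.6199 -0.0913  0.008 ]
ptr 0.026233944153147146 89.47287533637768
0.095 0.060428262121614715 -32.429943960162944
0.1 0.05779853518416015 -32.766276994802915
0.105 0.05517098970687346 -33.134659802336415
tubes 0.0933122259149159 179.68949407075945 [ 0.59650929 -0.07360237  0.086     ]
```

```bash
cat > turn.py <<'E'
from h import *
C=np.array([.5957,-.1887]); R=.06; PHI0=np.radians(-32.5); Z0=.058
def pose(phi,z=None):
    return [*(C+R*np.array([np.cos(phi),np.sin(phi)])), Z0+2.6e-3*(PHI0-phi) if z is None else z], down(phi+np.pi/2)
def tang(phi,F0):
    f=np.mean([get_ft_force() for _ in range(3)],0)-F0
    t=np.array([np.sin(phi),-np.cos(phi)]); r=np.array([np.cos(phi),np.sin(phi)])
    return -f[:2]@t, f[:2]@r, f[2]   # push on pin, radial, vertical
E
python3 - <<'E'
from turn import *
command_gripper(.3)
move_pose(*pose(PHI0,.13)); wait(.2)
F0=np.array(get_ft_force()); np.save("F0.npy",F0); print(F0,get_grip_width(),get_joint_pos())
print("hit",movel(pose(PHI0)[0],v=.08,until_force=4)); print(get_tcp_pos(),tang(PHI0,F0))
phi=PHI0
for i in range(9):
    phi-=np.radians(2.5); p,q=pose(phi); s=movel(p,q,v=.03,until_force=5)
    f=tang(phi,F0); print(i,round(np.degrees(phi),1),s,np.round(f,2),round(get_time(),2))
    if f[0]>12 or abs(f[2])>8: break
np.save("phi.npy",phi)
K,T=cam("wrist");np.savez("w2.npz",K=K,T=T);cv2.imwrite("pics/w2.png",read_camera("wrist")[:,:,::-1])
E
```

```text
[ 0.26200565  0.5557469  -0.07552854] 0.2989703602614231 [-3.46258912e-01  6.07857275e-01  1.54964319e+00  4.00003533e-05
  9.81558253e-01 -1.35097965e+00]
hit False
[ 0.64673137 -0.22109169  0.05849031] (np.float64(-0.2683967150842259), np.float64(0.46969220670593254), np.float64(0.08734923871468933))
0 -35.0 False [-1.42  0.22 -0.15] 6.32
1 -37.5 False [-0.89  1.29 -0.14] 6.57
2 -40.0 False [-1.12  0.18 -0.05] 6.82
3 -42.5 False [ 0.85 -0.19  0.69] 7.07
4 -45.0 False [ 1.83 -0.43  0.31] 7.32
5 -47.5 False [ 1.09 -0.01  0.07] 7.57
6 -50.0 False [ 1.48 -0.03  0.68] 7.82
7 -52.5 False [ 1.18  1.72 -0.05] 8.07
8 -55.0 False [1.76 0.05 0.14] 8.32
```

Run:
```python
from turn import *
F0=np.load("F0.npy"); phi=float(np.load("phi.npy")); L=[]; n=0
while phi>PHI0-np.radians(180):
    phi-=np.radians(2); p,q=pose(phi); s=movel(p,q,v=.03,until_force=5)
    f=tang(phi,F0); L.append((round(np.degrees(phi)),*np.round(f,1)))
    base=np.median([l[1] for l in L[-20:-3]]) if len(L)>6 else 2
    n=n+1 if f[0]>base+3 else 0
    if f[0]>base+6.5 or f[0]>13 or abs(f[2])>8 or abs(f[1])>8: break
    if n>=4: break
np.save("phi.npy",phi)
for l in L[::6][:-1]+L[-8:]: print(*map(float,l))
print(base,get_time(),get_tcp_pos())
K,T=cam("wrist");np.savez("w3.npz",K=K,T=T);cv2.imwrite("pics/w3.png",read_camera("wrist")[:,:,::-1]);cv2.imwrite("pics/t3.png",read_camera("top")[:,:,::-1])
a=cv2.imread("pics/w3.png");b=cv2.imread("pics/w2.png")
cv2.imwrite("pics/c3.png",np.hstack([cv2.resize(x,None,fx=.62,fy=.62,interpolation=cv2.INTER_AREA) for x in(b,a)]))
```

```text
-57.0 2.5 1.1 -0.1
-69.0 2.6 2.4 2.3
-81.0 4.0 1.7 1.0
-93.0 3.9 1.4 1.7
-105.0 2.9 1.8 1.2
-117.0 4.1 3.9 0.6
-129.0 4.3 2.5 1.8
-141.0 3.4 3.8 1.5
-153.0 4.4 3.1 0.3
-165.0 4.1 2.2 1.0
-171.0 4.3 1.4 1.8
-173.0 5.5 1.8 0.6
-175.0 3.9 0.8 0.7
-177.0 4.9 1.0 0.6
-179.0 5.2 1.1 -0.5
-181.0 8.1 0.3 -0.8
-183.0 9.0 0.0 -1.2
-185.0 12.1 -0.7 -0.8
4.9 24.6167 [ 0.5365992  -0.18488611  0.06511483]
```

View pics/c3.png

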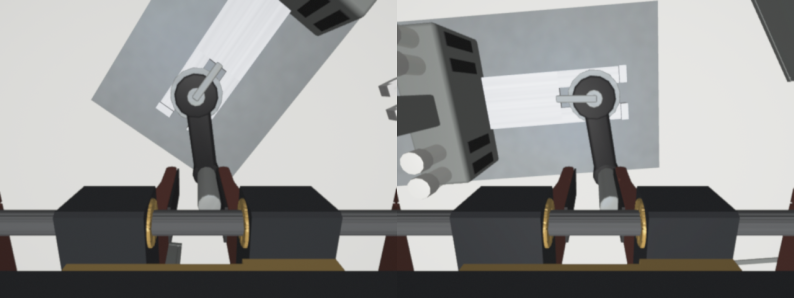

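Run:
```python
from turn import *
phi=float(np.load("phi.npy")); phi+=np.radians(5.5); p,q=pose(phi); p[2]=get_tcp_pos()[2]
movel(p,q,v=.03); print("backed",tang(phi,np.load("F0.npy")))
p[2]=.16; movel(p,v=.1)
G=np.array([.5963,-.0737]); q=down(np.pi/2)
move_pose([*G,.17],q); command_gripper(.5)
K,T=cam("wrist");np.savez("w4.npz",K=K,T=T);cv2.imwrite("pics/w4.png",read_camera("wrist")[:,:,::-1])
wait(.1);F0=np.mean([get_ft_force() for _ in range(5)],0);np.save("F1.npy",F0)
print(movel([*G,.071],v=.08,until_force=5)); print(get_tcp_pos(),np.array(get_ft_force())-F0)
command_gripper(0.); wait(.2); print(get_grip_width()*88,get_tcp_pos(),np.array(get_ft_force())-F0,get_time())
cv2.imwrite("pics/s4.png",read_camera("scene")[200:350,180:380,::-1].repeat(3,0).repeat(3,1))
```

```text
backed (np.float64(5.743041624922317), np.float64(-0.2345498783079001), np.float64(-2.177154542960311))
False
[ 0.59674229 -0.07375958  0.07156854] [-0.29469436  1.27310519  0.08654826]
13.75476060825787 [ 0.59634885 -0.07368104  0.07112413] [-1.04325579  0.59035392  2.25220312] 31.4333
```

View pics/w4.png

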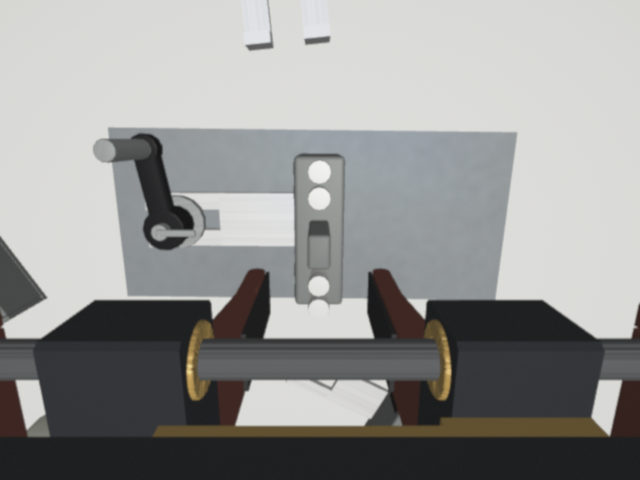

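View pics/s4.png

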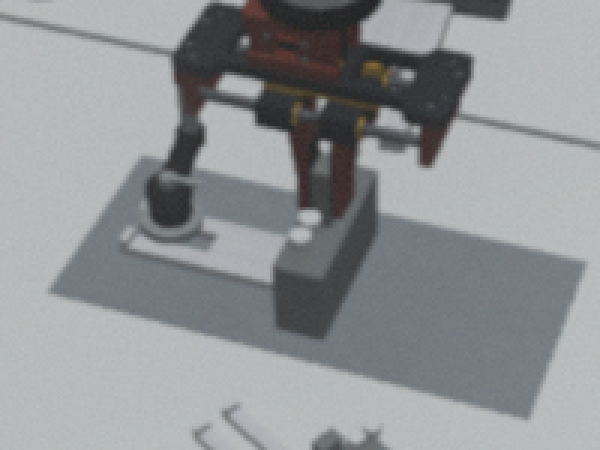

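Run:
```python
from turn import *
d=np.load("w4.npz");K,T=d["K"],d["T"]
s=onz(K,T,159,233,.062);print(s,onz(K,T,195,233,.062)-s)
for z in(.1,.103,.106):
    b=onz(K,T,105,150,z)-s;print(z,np.linalg.norm(b[:2]),np.degrees(np.arctan2(b[1],b[0])))
F0=np.load("F1.npy"); y0=get_tcp_pos()[1]; x0=.5963
for i in range(1,13):
    s=movel([x0,y0+.0065*i,.071],v=.03,until_force=9); f=np.mean([get_ft_force() for _ in range(3)],0)-F0
    print(i,s,np.round(f,1),round(get_tcp_pos()[1]-y0,4))
    if s or abs(f[1])>13 or abs(f[0])>8: break
print(get_time(),get_grip_width()*88)
cv2.imwrite("pics/s5.png",read_camera("scene")[200:350,180:380,::-1].repeat(3,0).repeat(3,1))
```

```text
[ 0.59500098 -0.18843334  0.062     ] [ 4.92164285e-07  2.58849643e-02 -5.55111512e-17]
0.1 0.0601072661068729 -170.07232779791894
0.103 0.05992526091916114 -171.61270442105237
0.106 0.05978681415423089 -173.16133933027646
1 False [1.3 1.  1.4] 0.0068
2 False [1.3 1.7 3.3] 0.0135
3 False [1.7 0.2 4.6] 0.0199
4 False [1.7 0.4 4.3] 0.0264
5 False [ 1.  -0.1  5. ] 0.0328
6 False [ 2.4 -0.8  5.6] 0.0392
7 False [ 0.5 -1.1  5.3] 0.0458
8 False [ 0.6 -1.1  6.9] 0.0524
9 False [ 0.7 -1.4  6.7] 0.0589
10 False [ 1.1 -0.8  7.7] 0.0655
11 False [ 1.  -0.5  6. ] 0.0721
12 False [ 1.2 -0.9  7.2] 0.0786
35.8833 13.739642882466589
```

Run:
```python
from turn import *
p=get_tcp_pos(); command_gripper(.45); print(np.array(get_ft_force())-np.load("F1.npy"))
movel([p[0],p[1],.17],v=.1); move_pose([.555,-.08,.29],down(np.pi/2)); wait(.3)
K,T=cam("wrist");np.savez("w6.npz",K=K,T=T);cv2.imwrite("pics/w6.png",read_camera("wrist")[:,:,::-1]);print(get_time())
```

```text
[-0.4589157  -0.1020133   0.46103495]
38.6833
```

View pics/w6.png

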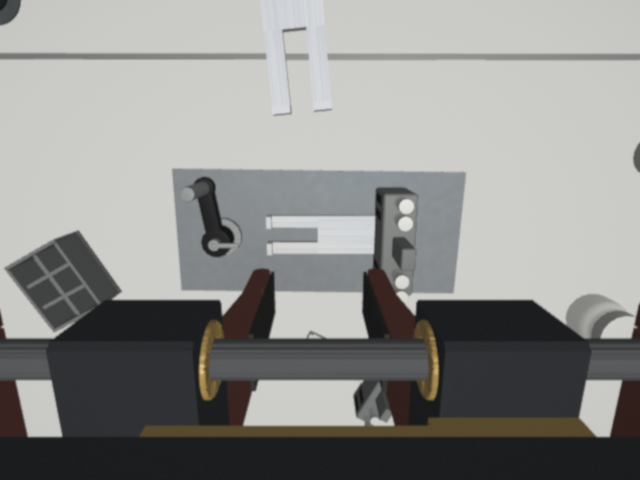

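Before handing in, I'll check the fork-end position and lever angle numerically.

Run:
```python
from turn import *
d=np.load("w6.npz");K,T=d["K"],d["T"]
a=onz(K,T,267,222,.014);b=onz(K,T,268,249,.014);s=onz(K,T,213,245,.062);print(a,b,s,"slide",(a[1]+b[1])/2-(s[1]-.030))
p=onz(K,T,187,194,.103)-s;print(np.linalg.norm(p[:2]),np.degrees(np.arctan2(p[1],p[0])))
job_done()
```

```text
[ 0.58010424 -0.13850712  0.014     ] [ 0.61252053 -0.13834705  0.014     ] [ 0.5945978  -0.18913018  0.062     ] slide 0.08070309883087257
0.059556363946842966 -171.53654746142624
the job is handed in; nothing more can be done
```

The lever is loosened to its end stop, the rack is slid out clear of the clamp, and the job was handed in at about 39 s. No verdict was reported.

- **Lever:** I turned it clockwise by pushing the pin between half-open fingers. It gave at 2 to 5 N. Near the end the push rose to 12.1 N over about 6 mm, which I took as the end stop, and I backed off there. The forcing limit is 18 N. By the last picture it had turned about 139° (2.4 rad), and it stayed there after I let go.
- **Rack:** I gripped it by the post and slid it 79 mm straight out. Sideways and pulling forces stayed under about 2.5 N, with up to 8 N vertical on the tool. The last picture gives about 81 mm of slide, where 65 mm is needed, and shows it standing straight on the deck plate. The gripper was open and clear of everything.
- **Disagreements and gaps:**
  - The pulling force I read was about 1 to 2 N, slightly under the stated 2 to 8 N. Sensor noise is about 1 N, and the picture confirms the rack moved.
  - After backing off about 6 mm, the lever still pressed on the finger with about 6 N. I put this down to springback from the stop.
  - I did not measure the torque pointer's deflection under load, only the wrist force. It looked to be back along +x afterwards.
  - I saw no sign that the bystanders moved, but I didn't measure them.

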